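# Seat the sharpening stone in its holder

### The job

Set up the sharpening stone for use: pick it up, lay it on the wooden holder, lengthwise but about four centimetres short of its recess (from either end), then slide it gently along until you feel it drop into the recess. Leave it lying flat and fully home in the recess, white face up, let go, and leave everything else where it is.

Things in the scene. Friction and masses are not known exactly. Their poses are not given: they have to be found in the camera images.
- stone: two-layer sharpening stone, 50 (x) x 150 (y) x 25 (z) mm block, about 0.3 kg, brown lower half and white upper half; it lies flat on the worktop, white face up. Origin at the centre of its underside, y along its length, z up. Grip it across its 50 mm width, on the upper half. Laid short of the recess and pressed, it can pitch, its leading end dipping in
- holder: wooden holder, fixed to the worktop; origin on the worktop under the centre of its black rubber foot, y along its length, x across, z up. On the foot a bamboo deck, 100 (x) x 230 (y) mm, top face 24 mm above the origin. On the deck's +x side a dark wooden fence stands 6 mm above the deck top, inner face at x = +26 mm. All rigid
- nominal (a point): point 24 mm straight above the holder's origin, level with the deck top, where the recess's centre would be if the deck were centred. The recess, 54 (x) x 154 (y) mm and 6 mm deep with a flat floor, is centred in the deck and across the holder, but the deck is clamped up to 16 mm off this point along y, either way, differently each time: not in any pose here, so feel (or look) for it
- tea_mug: cream mug with a handle, 78x116x101 mm, a bystander at the left; origin under its centre
- garlic: white garlic bulb, 55 mm, a bystander at the far left; origin at its underside
- tomato: red tomato, 65 mm, a bystander at the far left; origin at its underside
- onion: red onion, 82 mm, a bystander at the right; origin at its underside
- spice_1: spice jar with a red cap and green label, 45x45x106 mm, a bystander behind the work; origin under its centre

How it is judged:
On the way, in this order (a step that is already met when the one before it is completed fails the run):
1. the stone lies on the deck (its leading end may dip), at least 20.5 mm out of place along the holder (either side) (z of stone in the frame of holder between 0.0195 and 0.0275 m and angle between stone's own z axis and vertical below 0.12 rad and contact force between stone and holder above 0.3 N and x of stone in the frame of holder between -0.02 and 0.02 m and (y of stone in the frame of holder between 0.0205 and 0.09 m or y of stone in the frame of holder between -0.09 and -0.0205 m)), for 0.1 s.
2. the stone has dropped into the recess (z of stone in the frame of holder between 0.015 and 0.0197 m and angle between stone's own z axis and vertical below 0.03 rad and x of stone in the frame of holder between -0.006 and 0.006 m and y of stone in the frame of holder between -0.0205 and 0.0205 m), for 0.2 s.
At the end, for the whole second after the job is handed in: The stone lies at rest in the recess, white face up and released: underside within 1.7 mm of the recess floor, tilt under 0.03 rad, in line with the holder within 0.06 rad, within 6 mm of the holder's centre across it and 20.5 mm along it (all of step 2 and angle between the y axis of stone and the y axis of holder, either way round below 0.06 rad and linear speed of stone below 0.01 m/s and contact force between the fingers and stone below 0.1 N); the robot touches nothing.
It fails at once if the stone is forced against the holder with more than 30 N (contact force between stone and holder above 30 N).
It fails at once if the robot presses on the holder itself with more than 30 N (contact force between any of the fingers, the arm and holder above 30 N).
It fails at once if a bystander is shifted by more than 30 mm (distance of any of tea_mug, garlic, tomato, onion, spice_1 from where it was at the start of the episode above 0.03 m).
It also fails if it takes over 64 s, if anything falls off the work surface, if the arm or the gripper's body presses on something with over 40 N, if the wrist force passes 120 N, or if a joint passes its speed limit or range.

### The arm

A 6-joint arm with a two-finger parallel gripper is mounted at the origin on a cart in front of the work surface, level with it; the furniture and walls round the work are solid. World frame = base frame: x ahead of the robot, y to its left, z up, the work surface at z = 0. Lengths are in m, angles in rad, forces in N, time in s.
With the tool pointing down it reaches from about 0.35 to 0.975 m from the base axis. Payload 4.9 kg.
Tool frame: the origin (TCP) lies at the very end of the fingers, on their centre line; the grasp point (between the pads) lies manip.grip_point_offset behind it (manip.grip_point_offset is the distance from the TCP to the grasp point, in m); z points along the fingers, y is the line along which they close (so a half turn about z gives the same grasp; the last joint's range is limited). The gripper opens to 85 mm and grips with 20 to 120 N. Pads are 22 mm wide; open, the fingers measure 114 mm over their backs; the gripper's body (76 mm by 85 mm) begins 54 mm behind the grasp point. The pads swing forward as they close: fully open they stand 13 mm farther back than shut.
Start: joints at [0.992, 0.053, 1.613, -0, 1.476, -0.119], TCP at [0.277, 0.56, 0.231] pointing down, gripper open.
Joint ranges: [-3.01, 3.01], [-1.01, 2.22], [0.06, 2.58], [-1.02, 4.17], [0.09, 2.62], [-3.14, 3.14]. Speed limits (rad/s): [2.57, 2.57, 3.14, 3.14, 3.14, 3.14].

### API

Orientations are given as a unit quaternion [w, x, y, z].
In Python, from plant import manip gives the robot as it stands.
- The arm moves only by the shell command python3 -m crank 'ROWS' [OPENING]. ROWS is JSON, a list of rows, each an object of numbers: "x", "y", "z": the shift along the tool's x, y, z in cm; "turn": the turn about the tool's z in rad. In form: [{"x": .., "y": .., "z": .., "turn": ..}, ...]. A call has 1 to 5 rows; each row shifts and turns the commanded pose from where the row before left it, along the tool's axes as they then stand; what a row does not reach is not made up. A row lasts 1/10 s, in which the tool goes at most 50 mm and 8.59 degrees, less where a joint would pass 70% of its speed; a pose out of reach is approached as far as the arm can. A call with a gripper value outside its range is refused whole. OPENING is the opening in per cent of the stroke, from 0 (shut) to 100 (fully open), set as the call begins (- or left out, the last holds). The fingers move at their own pace and stop on an object; the grip force is fixed at half the most. Time passes only in rows, so rows that do not move let the fingers close. It gives the time, the measured TCP pose, the force, the opening and the grip force at its end, in the units of the state.
- manip.state(): the state, without advancing time (a new reading comes with each control period).
- manip.grab_frame(name): name is "scene" or "top"; returns (picture, depth): 384x512x3 uint8, red, green, blue; 384x512 float32, m along the optical axis (not along the pixel's ray), 0 where there is no reading.
- manip.camera_model(name): a dict with "mtx" (3x3 intrinsics, pixels), "world_to_cam" (4x4, takes a point from world to camera coordinates). Camera axes: x right, y down, z forward; pixel columns grow to the right and rows downward; lengths in m; the calibration is good to about 2 mm. A picture is of the moment at which its call begins. camera_model takes no time and is no camera call.
- manip.job_done(): hands the job in; it is judged then, once.
The state is a dict: "time": time; "joint_pos": joint angles; "joint_vel": joint speeds; "joint_efforts": joint torques, N m; "tool_pos": TCP position; "tool_rot": TCP orientation; "contact_force": force on the tool from outside, world axes, zero at the start; "ft_torque": the same for the moment, N m; "gripper_width": opening from 0.0 (shut) to 1.0 (fully open); "grasp_force": force on a finger pad.
Only numpy, scipy, OpenCV 4.12 (cv2) and the standard library are available. Lean on these libraries where they do the work, as an engineer would, in place of code of your own. Each camera call takes 0.05 s, during which the arm holds its last target. There are 200 camera calls.

## Working session

There is one attempt and no reset: what is moved stays moved. The work goes in short steps, Python scripts to look and compute and a shell command to move; the robot and the scene stay as the last step left them, time stands still between calls to the robot, and variables do not carry over. Pictures are saved under pics/ and viewed, at most 10 in all, crops included, and the job is handed in when it is done.

```bash
mkdir -p pics; python3 - <<'E'
from plant import manip
import cv2,numpy as np
for n in("scene","top"):
    p,d=manip.grab_frame(n); cv2.imwrite(f"pics/{n}0.png",p[:,:,::-1]); np.save(f"{n}_d.npy",d); np.save(f"{n}_p.npy",p)
    c=manip.camera_model(n); print(n,np.round(c["mtx"],1).tolist(),np.round(c["world_to_cam"],3).tolist())
print(manip.state(),manip.grip_point_offset)
E
```

```text
scene [[490.5, 0.0, 248.9], [0.0, 490.5, 178.7], [0.0, 0.0, 1.0]] [[-0.659, -0.752, -0.024, 0.451], [-0.304, 0.295, -0.906, 0.184], [0.688, -0.589, -0.423, 1.508], [0.0, 0.0, 0.0, 1.0]]
top [[459.2, 0.0, 261.5], [0.0, 459.2, 189.9], [0.0, 0.0, 1.0]] [[0.023, -1.0, 0.005, 0.063], [-0.79, -0.021, -0.613, 0.465], [0.613, 0.01, -0.79, 1.601], [0.0, 0.0, 0.0, 1.0]]
{'time': 0.1, 'joint_pos': array([ 9.91987315e-01,  5.33401404e-02,  1.61418710e+00,  3.44108603e-05,
        1.47601603e+00, -1.19010835e-01]), 'joint_vel': array([ 5.62553429e-05, -2.03563985e-03, -2.33944110e-03, -2.10132754e-04,
        1.63543956e-03,  4.74107774e-04]), 'joint_efforts': array([ 3.11150379e-04, -3.94908321e+01, -3.71361136e+01, -1.08524875e-04,
        3.98825010e-03,  1.42898583e-05]), 'tool_pos': array([0.27703194, 0.55960111, 0.23013724]), 'tool_rot': array([-3.49526988e-04,  2.27880761e-01,  9.73688558e-01, -9.10687288e-04]), 'contact_force': array([-0.17440603,  0.4795567 ,  0.38887993]), 'ft_torque': array([-0.00248125,  0.00872536, -0.04641606]), 'grasp_force': 0.0, 'gripper_width': 1.0012547818453235} 0.0187
```

View pics/scene0.png

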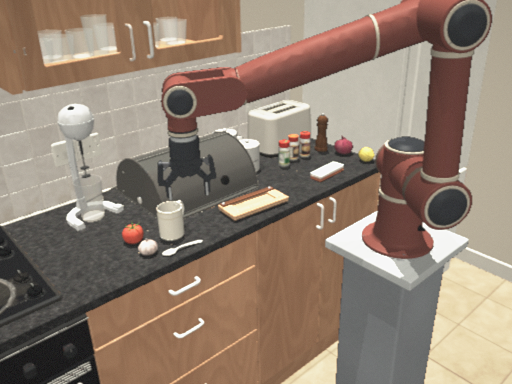

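View pics/top0.png

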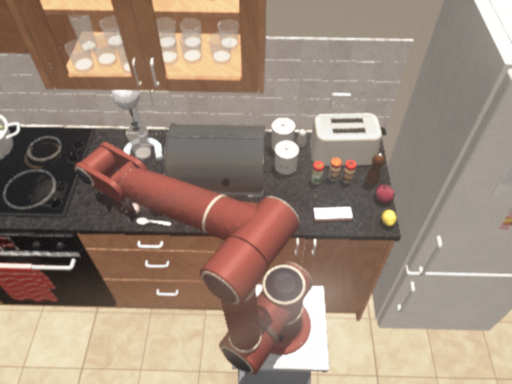

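The scene view shows the stone at about (327,171), the holder at (255,204) with its fence on the far side, and the mug and garlic to the left. The top view shows the stone at (333,213), but the arm hides the holder.

```bash
cat > h.py <<'E'
from plant import manip
import cv2,numpy as np
def cloud(n,d):
    c=manip.camera_model(n);K=c["mtx"];T=np.linalg.inv(c["world_to_cam"])
    v,u=np.mgrid[:d.shape[0],:d.shape[1]]
    P=np.stack([(u-K[0,2])/K[0,0]*d,(v-K[1,2])/K[1,1]*d,d],-1)
    return P@T[:3,:3].T+T[:3,3]
def rect(pts):
    c,s,a=cv2.minAreaRect((pts[:,:2]*1000).astype(np.float32)); return np.round(c,1),np.round(s,1),round(a,2)
E
python3 - <<'E'
from h import *
for n,b in(("top",(300,195,365,230)),("scene",(300,155,350,185)),("scene",(212,182,295,222))):
    p=np.load(n+"_p.npy").astype(int);W=cloud(n,np.load(n+"_d.npy"))
    x0,y0,x1,y1=b;p=p[y0:y1,x0:x1];W=W[y0:y1,x0:x1];z=W[...,2]
    if b[0]==212:
        m=(z>.012)&(z<.045)&(p[...,0]>p[...,2]+25)
        tan=m&(p.sum(-1)>380)
        for k in (m,tan&(z>.018),m&~tan): 
            k=cv2.morphologyEx(k.astype(np.uint8),cv2.MORPH_OPEN,np.ones((2,2)))>0
            print("holder",k.sum(),rect(W[k]),np.median(z[k]))
    else:
        m=(p.min(-1)>150)&(z>.012)&(z<.04); print(n,m.sum(),rect(W[m]),np.median(z[m]))
    cv2.imwrite(f"pics/c_{n}{x0}.png",cv2.resize(p.astype(np.uint8)[:,:,::-1],None,fx=8,fy=8,interpolation=cv2.INTER_CUBIC))
E
```

```text
top 432 (array([ 462.1, -214.3]), array([ 61.5, 149.3]), 2.9) 0.02457828664304018
scene 263 (array([ 457.9, -211.1]), array([ 59.1, 159.6]), 2.39) 0.024351178411212815
holder 1089 (array([-39.6, 682.5]), array([ 236.2, 1604.7]), 44.39) 0.021603727073176593
holder 573 (array([-41.5, 684.4]), array([ 236.1, 1599.4]), 44.4) 0.022935165485436837
holder 150 (array([-51.4, 681.3]), array([ 145. , 1598.2]), 47.01) 0.024148644866433977
```

View pics/c_scene212.png

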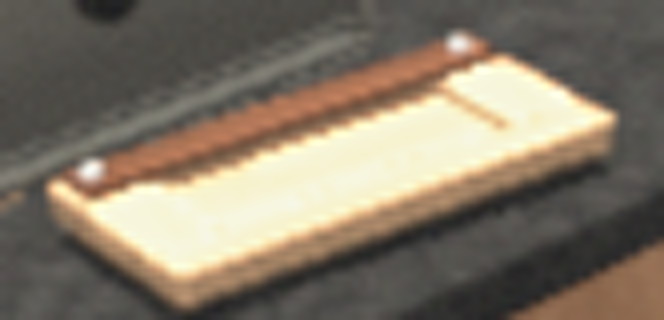

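The crop shows the deck's recess edge near the right end at crop (470,105) and the fence on the far side. I'll turn the tool so its y runs along world x, then move over to the stone, which clears the view of the holder.

```bash
python3 -m crank '[{"turn":0.14},{"turn":0.14},{"turn":0.14},{"turn":0.14},{"turn":0.14}]'; python3 -m crank '[{"turn":0.14},{"turn":0.14},{"turn":0.08},{"x":-2.5},{"x":-4,"y":1}]'; python3 -m crank '[{"x":-4.5,"y":1},{"x":-4.5,"y":1},{"x":-4.5,"y":1},{"x":-4.5,"y":1},{"x":-4.5,"y":1}]'; python3 -m crank '[{"x":-4.5,"y":1},{"x":-4.5,"y":1},{"x":-4.5,"y":1},{"x":-4.5,"y":1},{"x":-4.5,"y":1}]'; python3 -m crank '[{"x":-4.5,"y":1},{"x":-4.5,"y":1},{"x":-4.5,"y":1},{"x":-4.5,"y":1},{"x":-4.5,"y":1}]'
```

```text
schema error: expected keys x, y, z, turn
schema error: expected keys x, y, z, turn
schema error: expected keys x, y, z, turn
schema error: expected keys x, y, z, turn
schema error: expected keys x, y, z, turn
```

All keys are needed in every row.

```bash
python3 -m crank '[{"x":0,"y":0,"z":0,"turn":0.14},{"x":0,"y":0,"z":0,"turn":0.14},{"x":0,"y":0,"z":0,"turn":0.14},{"x":0,"y":0,"z":0,"turn":0.14},{"x":0,"y":0,"z":0,"turn":0.14}]'; python3 -m crank '[{"x":0,"y":0,"z":0,"turn":0.14},{"x":0,"y":0,"z":0,"turn":0.14},{"x":0,"y":0,"z":0,"turn":0.08},{"x":-2,"y":0,"z":0,"turn":0},{"x":-4,"y":1,"z":0,"turn":0}]'; python3 -m crank '[{"x":-4.5,"y":1,"z":0,"turn":0},{"x":-4.5,"y":1,"z":0,"turn":0},{"x":-4.5,"y":1,"z":0,"turn":0},{"x":-4.5,"y":1,"z":0,"turn":0},{"x":-4.5,"y":1,"z":0,"turn":0}]'; python3 -m crank '[{"x":-4.5,"y":1,"z":0,"turn":0},{"x":-4.5,"y":1,"z":0,"turn":0},{"x":-4.5,"y":1,"z":0,"turn":0},{"x":-4.5,"y":1,"z":0,"turn":0},{"x":-4.5,"y":1,"z":0,"turn":0}]'
```

```text
time: 0.6
tool_pos: [0.2771, 0.5598, 0.2306]
tool_rot: [-0.0, 0.55, 0.835, -0.001]
contact_force: [1.0, 0.1, -0.8]
gripper_width: 0.995
grasp_force: 0.0
time: 1.1
tool_pos: [0.2894, 0.5011, 0.2305]
tool_rot: [-0.0, 0.688, 0.726, -0.001]
contact_force: [0.2, -0.9, 0.1]
gripper_width: 0.998
grasp_force: 0.0
time: 1.6
tool_pos: [0.3516, 0.2767, 0.2308]
tool_rot: [0.0, 0.689, 0.725, -0.0]
contact_force: [0.8, -0.7, -0.1]
gripper_width: 0.998
grasp_force: 0.0
time: 2.1
tool_pos: [0.413, 0.0545, 0.231]
tool_rot: [0.0, 0.689, 0.725, 0.0]
contact_force: [0.4, 1.3, -0.3]
gripper_width: 0.997
grasp_force: 0.0
```

```bash
python3 -m crank '[{"x":-4.5,"y":0.7,"z":0,"turn":0},{"x":-4.5,"y":0.7,"z":0,"turn":0},{"x":-4.5,"y":0.7,"z":0,"turn":0},{"x":-4.5,"y":0.7,"z":0,"turn":0},{"x":-4.5,"y":0.6,"z":0,"turn":0}]'; python3 -m crank '[{"x":-4.1,"y":0,"z":0,"turn":0},{"x":0,"y":0,"z":0,"turn":0},{"x":0,"y":0,"z":0,"turn":0}]';  python3 - <<'E'
from h import *
print(manip.state()["tool_pos"])
for n in("scene","top"):
    p,d=manip.grab_frame(n); cv2.imwrite(f"pics/{n}1.png",p[:,:,::-1]); np.save(f"{n}_d.npy",d); np.save(f"{n}_p.npy",p)
p=p[150:270,170:370];cv2.imwrite("pics/top1c.png",cv2.resize(p[:,:,::-1],None,fx=4,fy=4,interpolation=cv2.INTER_CUBIC))
E
```

```text
time: 2.6
tool_pos: [0.4584, -0.1685, 0.2309]
tool_rot: [-0.0, 0.689, 0.725, 0.0]
contact_force: [-0.1, 0.6, 0.7]
gripper_width: 1.002
grasp_force: 0.0
time: 2.9
tool_pos: [0.4603, -0.208, 0.2306]
tool_rot: [-0.001, 0.69, 0.724, 0.0]
contact_force: [-1.2, 0.1, 0.6]
gripper_width: 1.0
grasp_force: 0.0
[ 0.46031579 -0.20801192  0.23062406]
```

View pics/top1c.png

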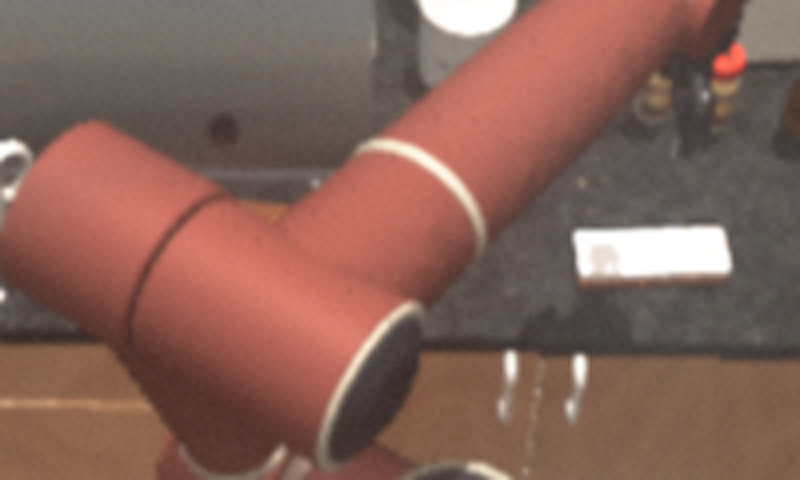

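The top view still has the arm over the holder. The stone is clear at crop (650,252), lying straight. I'll measure the holder from the scene view.

```bash
python3 - <<'E'
from h import *
p=np.load("top_p.npy").astype(int);W=cloud("top",np.load("top_d.npy"))
m=(p.min(-1)>140)&(abs(W[...,2]-.025)<.012);m[:,:300]=0;m[:,365:]=0;m[:195]=0;m[230:]=0
# project on plane z=.025 by ray intersection
def plane(n,uv,z):
    c=manip.camera_model(n);T=np.linalg.inv(c["world_to_cam"]);r=np.c_[uv,np.ones(len(uv))]@np.linalg.inv(c["mtx"]).T@T[:3,:3].T
    o=T[:3,3];return (o+r*((z-o[2])/r[:,2])[:,None])[:,:2]
print("stone",m.sum(),rect(plane("top",np.argwhere(m)[:,::-1],.025)))
p=np.load("scene_p.npy");W=cloud("scene",np.load("scene_d.npy"));P=p.astype(int);z=W[...,2]
b=np.zeros(z.shape,bool);b[180:224,208:300]=1
b&=(W[...,0]>.2)&(W[...,0]<.8)
red=P[...,0]-P[...,2]
for lab,m in(("tan",b&(P.sum(-1)>420)&(red>25)&(z>.010)&(z<.035)),("fence",b&(P.sum(-1)<420)&(red>30)&(z>.022)&(z<.04))):
    print(lab,m.sum(),rect(W[m]),np.round(np.percentile(z[m],[5,25,50,75,95]),4))
    if lab=="tan":
        q=m&(z>.02);print(rect(W[q]))
c=p[170:230,200:310];cv2.imwrite("pics/s1c.png",cv2.resize(c[:,:,::-1],None,fx=7,fy=7,interpolation=cv2.INTER_CUBIC))
E
```

```text
stone 418 (array([ 457.7, -214. ]), array([ 57.8, 150.8]), 4.39)
tan 707 (array([454.1, 178.6]), array([238., 104.]), 84.46) [0.0163 0.019  0.0219 0.0245 0.0273]
(array([454.1, 178.6]), array([238., 104.]), 84.46)
fence 241 (array([494.7, 178.6]), array([217.8,  33.7]), 83.97) [0.0235 0.0271 0.0297 0.0312 0.0327]
```

View pics/s1c.png

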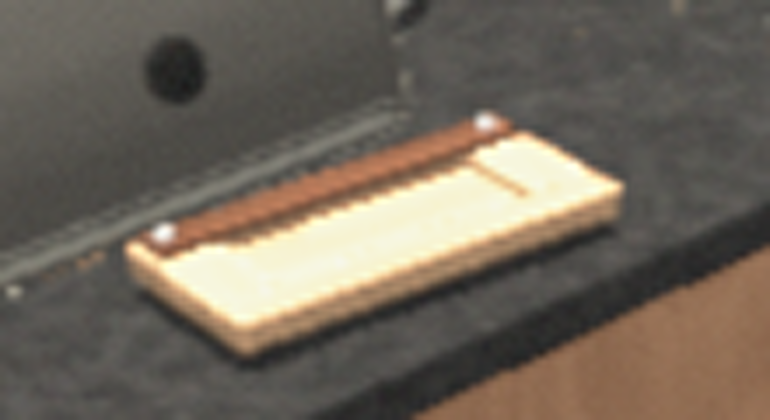

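The deck's top corners are at about (128,245), (240,322), (624,186) and (525,132) in the crop. The top edge of the recess's right wall runs from (468,160) to (527,193).

```bash
python3 - <<'E'
from h import *
def plane(n,uv,z):
    c=manip.camera_model(n);T=np.linalg.inv(c["world_to_cam"]);r=np.c_[uv,np.ones(len(uv))]@np.linalg.inv(c["mtx"]).T@T[:3,:3].T
    o=T[:3,3];return (o+r*((z-o[2])/r[:,2])[:,None])[:,:2]
C=np.array([[128,245],[240,324],[624,188],[525,132],[468,160],[527,193]],float)
uv=(C+.5)/7-.5+[200,170]
Q=plane("scene",uv,.024)*1000;print(Q.round(1))
print(Q[:4].mean(0), rect(Q[:4]/1000))
ax=lambda a,b:np.degrees(np.arctan2(*(a-b)[::-1]));print(ax(Q[1],Q[2]),ax(Q[0],Q[3]))
W=cloud("scene",np.load("scene_d.npy"))
E
```

```text
[[519.2 286.3]
 [420.2 296.8]
 [393.8  67.6]
 [474.4  59.1]
 [471.3 102.7]
 [423.7 106.5]]
[451.92315623 177.43544212] (array([456.5, 176.9]), array([231.7,  99.5]), 83.42)
83.41792509096105 78.83838056146597
```

```bash
python3 -m crank '[{"x":-0.5,"y":0,"z":4,"turn":0},{"x":0,"y":0,"z":4,"turn":0},{"x":0,"y":0,"z":4,"turn":0},{"x":0,"y":0,"z":4,"turn":0},{"x":0,"y":0,"z":0,"turn":0}]' 100; python3 -m crank '[{"x":0,"y":0,"z":2,"turn":0},{"x":0,"y":0,"z":2,"turn":0},{"x":0,"y":0,"z":1,"turn":0},{"x":0,"y":0,"z":0,"turn":0},{"x":0,"y":0,"z":0,"turn":0}]'
```

```text
time: 3.5
tool_pos: [0.4567, -0.2083, 0.0652]
tool_rot: [-0.006, 0.688, 0.726, -0.001]
contact_force: [-0.3, -0.0, -0.0]
gripper_width: 1.0
grasp_force: 0.0
time: 4.0
tool_pos: [0.462, -0.2128, 0.0229]
tool_rot: [0.001, 0.689, 0.725, 0.0]
contact_force: [-0.2, 0.5, -0.0]
gripper_width: 1.001
grasp_force: 0.0
```

```bash
python3 -m crank '[{"x":0,"y":0,"z":0.3,"turn":0},{"x":0,"y":0,"z":0.3,"turn":0},{"x":0,"y":0,"z":0,"turn":0},{"x":0,"y":0,"z":0,"turn":0},{"x":0,"y":0,"z":0,"turn":0}]'
```

```text
time: 4.5
tool_pos: [0.461, -0.2126, 0.0154]
tool_rot: [0.0, 0.689, 0.725, 0.0]
contact_force: [-0.3, -0.6, 0.3]
gripper_width: 1.004
grasp_force: 0.0
```

```bash
python3 -m crank '[{"x":0,"y":0,"z":0.1,"turn":0},{"x":0,"y":0,"z":0,"turn":0},{"x":0,"y":0,"z":0,"turn":0},{"x":0,"y":0,"z":0,"turn":0},{"x":0,"y":0,"z":0,"turn":0}]' 40;  python3 -m crank '[{"x":0,"y":0,"z":0,"turn":0},{"x":0,"y":0,"z":0,"turn":0},{"x":0,"y":0,"z":0,"turn":0},{"x":0,"y":0,"z":0,"turn":0},{"x":0,"y":0,"z":0,"turn":0}]'
```

```text
time: 5.0
tool_pos: [0.4614, -0.2128, 0.0148]
tool_rot: [0.0, 0.689, 0.725, 0.0]
contact_force: [-1.1, 0.2, 2.7]
gripper_width: 0.563
grasp_force: 62.9
time: 5.5
tool_pos: [0.4614, -0.2128, 0.0148]
tool_rot: [0.0, 0.689, 0.725, 0.0]
contact_force: [0.7, 0.8, 4.8]
gripper_width: 0.56
grasp_force: 63.1
```

```bash
python3 -m crank '[{"x":0,"y":0,"z":-2,"turn":0},{"x":0,"y":0,"z":-3,"turn":0},{"x":0,"y":0,"z":-3,"turn":0},{"x":0,"y":0,"z":0,"turn":0.08},{"x":0,"y":0,"z":0,"turn":0.075}]'; python3 -m crank '[{"x":2,"y":-0.3,"z":0,"turn":0},{"x":3.5,"y":-0.5,"z":0,"turn":0},{"x":3.5,"y":-0.5,"z":0,"turn":0},{"x":3.5,"y":-0.5,"z":0,"turn":0},{"x":3.5,"y":-0.5,"z":0,"turn":0}]'; python3 -m crank '[{"x":3.5,"y":-0.5,"z":0,"turn":0},{"x":3.5,"y":-0.5,"z":0,"turn":0},{"x":3.5,"y":-0.5,"z":0,"turn":0},{"x":3.5,"y":-0.5,"z":0,"turn":0},{"x":3,"y":-0.5,"z":0,"turn":0}]';python3 -m crank '[{"x":1.6,"y":-0.4,"z":0,"turn":0},{"x":0,"y":0,"z":0,"turn":0},{"x":0,"y":0,"z":0,"turn":0},{"x":0,"y":0,"z":0,"turn":0},{"x":0,"y":0,"z":0,"turn":0}]'
```

```text
time: 6.0
tool_pos: [0.4605, -0.2123, 0.0939]
tool_rot: [-0.0, 0.744, 0.668, -0.0]
contact_force: [0.2, 0.3, -4.3]
gripper_width: 0.566
grasp_force: 63.6
time: 6.5
tool_pos: [0.4527, -0.0493, 0.0922]
tool_rot: [-0.002, 0.743, 0.669, -0.001]
contact_force: [-0.7, 0.2, -3.1]
gripper_width: 0.561
grasp_force: 63.6
time: 7.0
tool_pos: [0.4455, 0.1221, 0.0922]
tool_rot: [-0.001, 0.743, 0.67, -0.001]
contact_force: [1.0, -0.7, -4.3]
gripper_width: 0.561
grasp_force: 63.6
time: 7.5
tool_pos: [0.4451, 0.1361, 0.0939]
tool_rot: [-0.0, 0.743, 0.669, -0.0]
contact_force: [-0.9, -1.1, -3.5]
gripper_width: 0.562
grasp_force: 63.6
```

```bash
python3 - <<'E'
from h import *
S=[]
p,d=manip.grab_frame("scene");print(manip.state()["tool_pos"]);np.save("s2p.npy",p);np.save("s2d.npy",d)
c=p[120:230,190:320];cv2.imwrite("pics/s2c.png",cv2.resize(c[:,:,::-1],None,fx=5,fy=5,interpolation=cv2.INTER_CUBIC))
p,d=manip.grab_frame("top");np.save("t2p.npy",p);np.save("t2d.npy",d)
c=p[140:250,150:310];cv2.imwrite("pics/t2c.png",cv2.resize(c[:,:,::-1],None,fx=5,fy=5,interpolation=cv2.INTER_CUBIC))
E
```

```text
[0.44516184 0.13613997 0.09407082]
```

View pics/s2c.png

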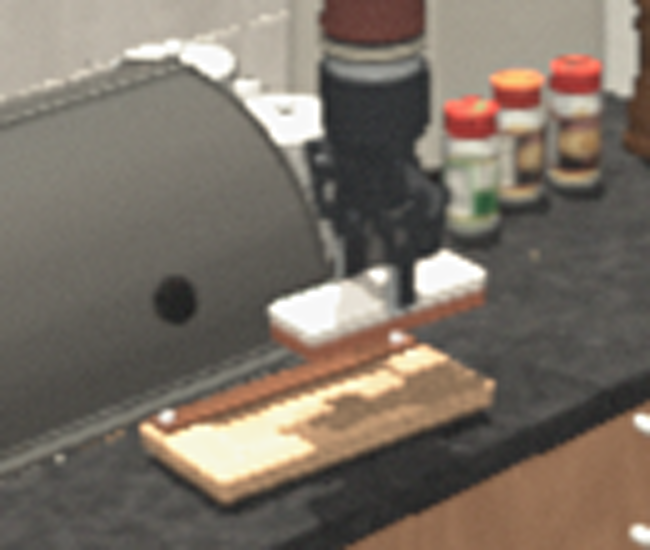

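View pics/t2c.png

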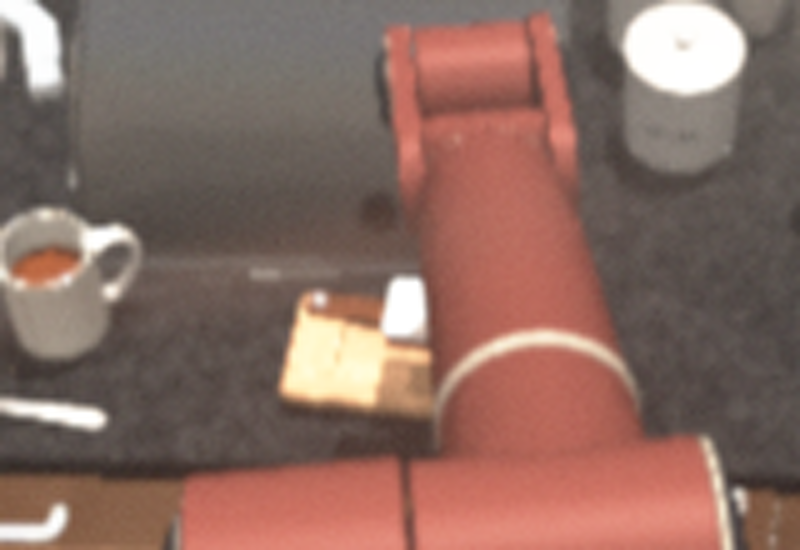

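The stone is held over the holder's near end in both views. The top crop now shows the deck's left end, with corners at about (303,295) and (281,392). I'll compare the stone's seen position with the TCP and fit the holder lines.

```bash
cat >> h.py <<'E'
def plane(n,uv,z):
    c=manip.camera_model(n);T=np.linalg.inv(c["world_to_cam"]);r=np.c_[uv,np.ones(len(uv))]@np.linalg.inv(c["mtx"]).T@T[:3,:3].T
    o=T[:3,3];return (o+r*((z-o[2])/r[:,2])[:,None])[:,:2]
E
python3 - <<'E'
from h import *
uv=(np.array([[270,303],[315,337],[485,283],[440,250]],float)+.5)/5-.5+[190,120]
Q=plane("scene",uv,.104)*1000;print("stone top corners",Q.round(1).tolist(),rect(Q/1000))
uv=(np.array([[303,295],[281,392]],float)+.5)/5-.5+[150,140]
print("top: fence-left z.03, deck front-left z.024",plane("top",uv[:1],.03)*1000,plane("top",uv[1:],.024)*1000)
# fence/deck edge lines in first clean scene image
P=np.load("scene_p.npy").astype(int);W=cloud("scene",np.load("scene_d.npy"));z=W[...,2]
b=np.zeros(z.shape,bool);b[180:224,208:300]=1;b&=(W[...,0]>.2)&(W[...,0]<.8)
tan=b&(P.sum(-1)>420)&(P[...,0]-P[...,2]>25)
fen=b&~tan&(P[...,0]-P[...,2]>30)&(W[...,0]>.46)&(z>.02)
for lab,m,zz in(("tan",tan,.024),("fence",fen,.03)):
    q=plane("scene",np.argwhere(m)[:,::-1],zz)*1000
    # per-y-bin x extents
    for y in range(90,280,30):
        k=q[abs(q[:,1]-y)<8]
        if len(k): print(lab,y,np.percentile(k[:,0],[0,5,50,95,100]).round(1))
E
```

```text
stone top corners [[476.2, 203.5], [415.4, 216.4], [397.2, 75.6], [459.0, 58.7]] (array([437.2, 137.6]), array([150.8,  63.4]), 82.67)
top: fence-left z.03, deck front-left z.024 [[512.17576561 286.89887291]] [[419.29889879 296.53577828]]
tan 90 [391.4 393.8 425.5 470.7 475.7]
tan 120 [395.1 399.9 435.1 467.2 470.6]
tan 150 [398.8 401.5 437.8 471.3 473.9]
tan 180 [389.6 402.1 440.  473.5 478.6]
tan 210 [402.5 406.  438.8 476.6 479.3]
tan 240 [407.8 410.8 449.5 476.7 481.5]
tan 270 [411.2 415.4 455.8 510.8 520.8]
fence 90 [470.3 471.9 482.5 495.7 497.3]
fence 120 [462.7 465.3 481.4 497.7 500.3]
fence 150 [470.8 473.  487.4 501.1 503.3]
fence 180 [474.  475.4 489.5 505.3 506.2]
fence 210 [473.7 478.1 492.5 505.9 508.1]
fence 240 [479.2 480.6 495.7 511.  512.3]
fence 270 [486.  486.5 492.8 504.7 507.9]
```

```bash
python3 -m crank '[{"x":0,"y":0.4,"z":2,"turn":0},{"x":0,"y":0,"z":2,"turn":0},{"x":0,"y":0,"z":1,"turn":0},{"x":0,"y":0,"z":0,"turn":0},{"x":0,"y":0,"z":0,"turn":0}]'; python3 -m crank '[{"x":0,"y":0,"z":0.1,"turn":0},{"x":0,"y":0,"z":0.1,"turn":0},{"x":0,"y":0,"z":0.1,"turn":0},{"x":0,"y":0,"z":0.1,"turn":0},{"x":0,"y":0,"z":0,"turn":0}]'
```

```text
time: 8.1
tool_pos: [0.4495, 0.1364, 0.0447]
tool_rot: [0.0, 0.743, 0.669, 0.0]
contact_force: [0.7, 0.4, -3.1]
gripper_width: 0.565
grasp_force: 63.5
time: 8.6
tool_pos: [0.4491, 0.1366, 0.0402]
tool_rot: [-0.0, 0.743, 0.669, -0.0]
contact_force: [-0.4, -0.3, -4.5]
gripper_width: 0.562
grasp_force: 63.6
```

```bash
python3 -m crank '[{"x":0,"y":0,"z":0.05,"turn":0},{"x":0,"y":0,"z":0.05,"turn":0},{"x":0,"y":0,"z":0,"turn":0},{"x":0,"y":0,"z":0,"turn":0}]'; python3 -m crank '[{"x":0,"y":0,"z":0.05,"turn":0},{"x":0,"y":0,"z":0.05,"turn":0},{"x":0,"y":0,"z":0,"turn":0},{"x":0,"y":0,"z":0,"turn":0}]'
```

```text
time: 9.0
tool_pos: [0.4491, 0.1365, 0.0393]
tool_rot: [-0.0, 0.743, 0.669, -0.0]
contact_force: [-0.6, 0.6, -3.9]
gripper_width: 0.561
grasp_force: 63.6
time: 9.4
tool_pos: [0.4493, 0.1366, 0.0388]
tool_rot: [0.0, 0.743, 0.669, -0.0]
contact_force: [-2.3, -1.3, 3.1]
gripper_width: 0.563
grasp_force: 64.2
```

The stone touches the deck at the expected height with about 7 N. Next I'll feel for the fence across.

```bash
for i in 1; do python3 -m crank '[{"x":0,"y":0.05,"z":0,"turn":0},{"x":0,"y":0.05,"z":0,"turn":0},{"x":0,"y":0,"z":0,"turn":0}]'; done; python3 -m crank '[{"x":0,"y":0.05,"z":0,"turn":0},{"x":0,"y":0.05,"z":0,"turn":0},{"x":0,"y":0,"z":0,"turn":0}]'
```

```text
time: 9.7
tool_pos: [0.4503, 0.1366, 0.0388]
tool_rot: [-0.0, 0.743, 0.669, 0.0]
contact_force: [-3.2, 0.9, 5.3]
gripper_width: 0.565
grasp_force: 64.5
time: 10.0
tool_pos: [0.4514, 0.1366, 0.0388]
tool_rot: [-0.0, 0.743, 0.669, 0.0]
contact_force: [-3.3, -0.0, 5.9]
gripper_width: 0.563
grasp_force: 64.5
```

```bash
python3 -m crank '[{"x":0,"y":0.05,"z":0,"turn":0},{"x":0,"y":0.05,"z":0,"turn":0},{"x":0,"y":0,"z":0,"turn":0}]'; python3 -c "
from plant import manip;s=manip.state();print(s['ft_torque'],s['contact_force'])"
```

```text
time: 10.3
tool_pos: [0.4525, 0.1365, 0.0388]
tool_rot: [-0.0, 0.743, 0.669, 0.0]
contact_force: [-3.8, 0.8, 5.1]
gripper_width: 0.56
grasp_force: 64.5
[ 0.09309982  0.69411137 -0.09905307] [-3.80280713  0.78130387  5.12432797]
```

```bash
python3 -m crank '[{"x":0,"y":0.05,"z":0,"turn":0},{"x":0,"y":0.05,"z":0,"turn":0},{"x":0,"y":0,"z":0,"turn":0}]'|grep -E "pos|contact"
```

```text
tool_pos: [0.4536, 0.1364, 0.0388]
contact_force: [-2.5, -0.4, 5.0]
```

```bash
python3 -m crank '[{"x":0,"y":0.04,"z":0,"turn":0},{"x":0,"y":0.03,"z":0,"turn":0},{"x":0,"y":0,"z":0,"turn":0}]'|grep -E "pos|contact"
```

```text
tool_pos: [0.454, 0.1363, 0.0383]
contact_force: [-1.3, 2.7, 2.3]
```

```bash
python3 -m crank '[{"x":0,"y":0,"z":0,"turn":0},{"x":0,"y":0,"z":0,"turn":0},{"x":0,"y":0,"z":0,"turn":0}]'|grep -E "pos|contact|rot"; python3 - <<'E'
from h import *
print(manip.state()["ft_torque"])
p,d=manip.grab_frame("scene")
c=p[140:230,195:315];cv2.imwrite("pics/s3c.png",cv2.resize(c[:,:,::-1],None,fx=6,fy=6,interpolation=cv2.INTER_CUBIC))
E
```

```text
tool_pos: [0.454, 0.1362, 0.0384]
tool_rot: [0.0, 0.743, 0.669, 0.0]
contact_force: [-0.8, 3.2, 2.6]
[ 0.36780956  0.28173701 -0.03935126]
```

View pics/s3c.png

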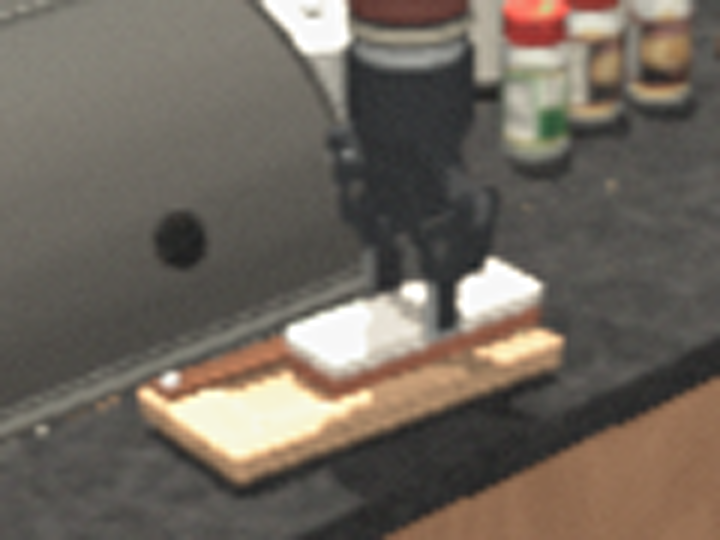

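The stone lies on the deck at the near end, between crop (290,340) and (540,290). The height drop, force drop and pitch torque suggest its leading end dipped as it cleared the recess's -x rim. It's now in the recess lane at about x_h = -2 mm, so I'll nudge it 1.3 mm more and slide.

```bash
python3 -m crank '[{"x":0,"y":0.07,"z":0,"turn":0},{"x":0,"y":0.06,"z":0,"turn":0},{"x":0,"y":0,"z":0.05,"turn":0},{"x":0,"y":0,"z":0,"turn":0}]'|grep -E "pos|contact|rot";  python3 -c "
from plant import manip;s=manip.state();print(s['ft_torque'])"; python3 -m crank '[{"x":0.2,"y":0,"z":0,"turn":0},{"x":0.2,"y":0,"z":0,"turn":0},{"x":0.2,"y":0,"z":0,"turn":0},{"x":0.2,"y":0,"z":0,"turn":0},{"x":0,"y":0,"z":0,"turn":0}]'|grep -E "pos|contact|rot"
```

```text
tool_pos: [0.455, 0.1358, 0.0379]
tool_rot: [-0.0, 0.743, 0.669, -0.0]
contact_force: [-3.8, 1.9, 4.5]
[ 0.07726303  0.69907805 -0.14291066]
tool_pos: [0.4562, 0.1441, 0.0378]
tool_rot: [0.0, 0.743, 0.67, 0.0]
contact_force: [-0.1, -2.5, 1.5]
```

```bash
python3 -m crank '[{"x":0.2,"y":0,"z":0.03,"turn":0},{"x":0.2,"y":0,"z":0,"turn":0},{"x":0.2,"y":0,"z":0,"turn":0},{"x":0.2,"y":0,"z":0,"turn":0},{"x":0,"y":0,"z":0,"turn":0}]'|grep -E "pos|contact|rot";python3 -m crank '[{"x":0.2,"y":0,"z":0.03,"turn":0},{"x":0.2,"y":0,"z":0,"turn":0},{"x":0.2,"y":0,"z":0,"turn":0},{"x":0,"y":0,"z":0,"turn":0}]'|grep -E "pos|contact|rot"
```

```text
tool_pos: [0.4567, 0.1522, 0.0375]
tool_rot: [-0.0, 0.743, 0.669, 0.0]
contact_force: [-0.6, -0.8, 1.7]
tool_pos: [0.4574, 0.1582, 0.0372]
tool_rot: [-0.0, 0.743, 0.669, 0.0]
contact_force: [-0.5, -1.5, 1.7]
```

```bash
python3 -m crank '[{"x":0.2,"y":0,"z":0.03,"turn":0},{"x":0.2,"y":0,"z":0,"turn":0},{"x":0.2,"y":0,"z":0,"turn":0},{"x":0.2,"y":0,"z":0,"turn":0},{"x":0,"y":0,"z":0,"turn":0}]'|grep -E "pos|contact|rot";python3 -m crank '[{"x":0.2,"y":0,"z":0.03,"turn":0},{"x":0.2,"y":0,"z":0,"turn":0},{"x":0,"y":0,"z":0,"turn":0}]'|grep -E "pos|contact|rot"
```

```text
tool_pos: [0.4582, 0.1662, 0.0369]
tool_rot: [-0.0, 0.743, 0.669, 0.0]
contact_force: [-0.6, -0.9, 0.5]
tool_pos: [0.4586, 0.17, 0.0366]
tool_rot: [-0.0, 0.743, 0.669, 0.0]
contact_force: [-0.3, -1.5, 2.0]
```

Close to the expected end now, so I'll use 1 mm rows.

```bash
python3 -m crank '[{"x":0.1,"y":0,"z":0.02,"turn":0},{"x":0.1,"y":0,"z":0.02,"turn":0},{"x":0.1,"y":0,"z":0,"turn":0},{"x":0,"y":0,"z":0,"turn":0}]'|grep -E "pos|contact";python3 -m crank '[{"x":0.1,"y":0,"z":0.02,"turn":0},{"x":0.1,"y":0,"z":0.02,"turn":0},{"x":0,"y":0,"z":0,"turn":0}]'|grep -E "pos|contact"; python3 -m crank '[{"x":0.1,"y":0,"z":0.02,"turn":0},{"x":0.1,"y":0,"z":0,"turn":0},{"x":0,"y":0,"z":0,"turn":0}]'|grep -E "pos|contact"
```

```text
tool_pos: [0.459, 0.1728, 0.0362]
contact_force: [0.2, -1.2, 1.9]
tool_pos: [0.4592, 0.1748, 0.0358]
contact_force: [-1.3, -1.6, 1.7]
tool_pos: [0.4596, 0.1769, 0.0358]
contact_force: [-0.0, -1.8, 2.9]
```

```bash
python3 -m crank '[{"x":0.1,"y":0,"z":0.02,"turn":0},{"x":0.1,"y":0,"z":0,"turn":0},{"x":0,"y":0,"z":0,"turn":0}]'|grep -E "pos|contact";python3 -m crank '[{"x":0.1,"y":0,"z":0,"turn":0},{"x":0.05,"y":0,"z":0,"turn":0},{"x":0,"y":0,"z":0,"turn":0}]'|grep -E "pos|contact"
```

```text
tool_pos: [0.4589, 0.1794, 0.0346]
contact_force: [-0.4, -0.9, -3.3]
tool_pos: [0.4591, 0.1804, 0.0347]
contact_force: [-0.1, 0.4, -3.7]
```

The stone dropped in: z fell and the force is now just its weight. I'll press down gently to seat it.

```bash
python3 -m crank '[{"x":0,"y":0,"z":0.05,"turn":0},{"x":0,"y":0,"z":0.05,"turn":0},{"x":0,"y":0,"z":0,"turn":0}]'|grep -E "pos|contact";python3 -m crank '[{"x":0,"y":0,"z":0.05,"turn":0},{"x":0,"y":0,"z":0.05,"turn":0},{"x":0,"y":0,"z":0,"turn":0}]'|grep -E "pos|contact"
```

```text
tool_pos: [0.4596, 0.1802, 0.0342]
contact_force: [-0.1, -0.1, -2.7]
tool_pos: [0.4597, 0.1802, 0.0333]
contact_force: [-0.5, -0.1, -3.4]
```

```bash
python3 -m crank '[{"x":0,"y":0,"z":0.05,"turn":0},{"x":0,"y":0,"z":0.03,"turn":0},{"x":0,"y":0,"z":0,"turn":0},{"x":0,"y":0,"z":0,"turn":0}]'|grep -E "pos|contact"; python3 -m crank '[{"x":0,"y":0,"z":0,"turn":0},{"x":0,"y":0,"z":0,"turn":0},{"x":0,"y":0,"z":0,"turn":0}]' 70;  python3 -m crank '[{"x":0,"y":0,"z":0,"turn":0},{"x":0,"y":0,"z":0,"turn":0},{"x":0,"y":0,"z":0,"turn":0}]' 100
```

```text
tool_pos: [0.4598, 0.1802, 0.0329]
contact_force: [-1.1, -0.4, -0.7]
time: 16.75
tool_pos: [0.4603, 0.1803, 0.0331]
tool_rot: [0.0, 0.743, 0.669, 0.001]
contact_force: [-0.2, -0.1, -0.7]
gripper_width: 0.699
grasp_force: 0.0
time: 17.05
tool_pos: [0.4598, 0.1802, 0.0327]
tool_rot: [0.0, 0.743, 0.669, 0.0]
contact_force: [0.1, 0.9, 0.7]
gripper_width: 0.998
grasp_force: 0.0
```

Released at TCP z 0.033, which matches the recess floor. I'll raise the arm, swing clear and check.

```bash
python3 -m crank '[{"x":0,"y":0,"z":-1,"turn":0},{"x":0,"y":0,"z":-3,"turn":0},{"x":0,"y":0,"z":-4,"turn":0},{"x":0,"y":0,"z":-4,"turn":0},{"x":0,"y":0,"z":-4,"turn":0}]'|grep -E "pos|contact"; python3 -m crank '[{"x":0,"y":0,"z":0,"turn":0},{"x":0,"y":0,"z":0,"turn":0},{"x":0,"y":0,"z":0,"turn":0},{"x":0,"y":0,"z":0,"turn":0}]'|grep -E "pos|contact"; python3 - <<'E'
from h import *
p,d=manip.grab_frame("scene");W=cloud("scene",d);P=p.astype(int);z=W[...,2]
m=(P.min(-1)>170)&(abs(z-.043)<.02);m[:170]=0;m[225:]=0;m[:,:205]=0;m[:,305:]=0
m=cv2.morphologyEx(m.astype(np.uint8),cv2.MORPH_OPEN,np.ones((3,3)))>0
q=W[m];A=np.c_[q[:,:2]-q[:,:2].mean(0),np.ones(len(q))];r=np.linalg.lstsq(A,q[:,2],rcond=None)[0]
print(m.sum(),r,rect(q),np.median(q[:,2]))
c=p[160:230,200:310];cv2.imwrite("pics/s4c.png",cv2.resize(c[:,:,::-1],None,fx=7,fy=7,interpolation=cv2.INTER_CUBIC))
E
```

```text
tool_pos: [0.4595, 0.1801, 0.1949]
contact_force: [0.6, 0.8, -0.5]
tool_pos: [0.4587, 0.1799, 0.1907]
contact_force: [0.3, 0.2, -0.6]
443 [ 0.00828471 -0.03856045  0.03963767] (array([465.6, 179. ]), array([ 91.9, 216.6]), 4.65) 0.04219439171527384
```

View pics/s4c.png

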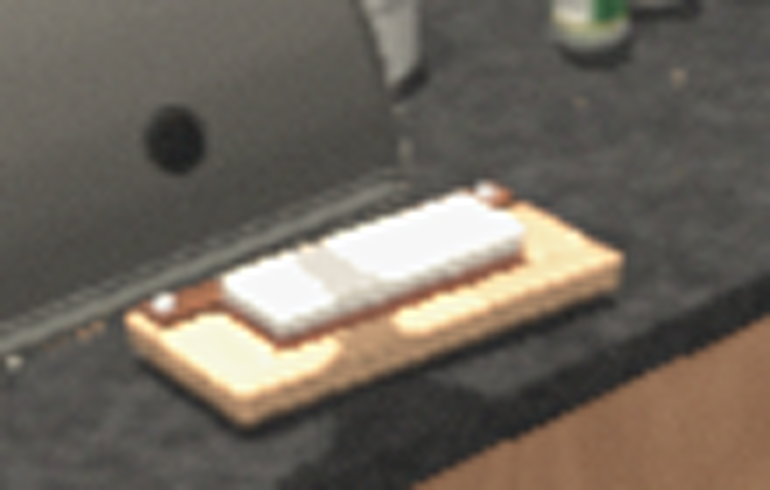

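The stone sits in the recess, white face up, from crop (230,290) to (520,235). The plane fit picked up screws and deck, so I'll check level again on the white top only.

```bash
python3 - <<'E'
from h import *
Z=[]
for i in range(6):
    p,d=manip.grab_frame("scene");Z.append(d)
W=cloud("scene",np.median(Z,0));P=p.astype(int)
u=np.array([.1045,.9945]);v=np.array([.9945,-.1045]);D=W[...,:2]-[.459,.180]
a=D@u;b=D@v
m=(P.min(-1)>170)&(abs(a)<.068)&(abs(b)<.018)&(abs(W[...,2]-.043)<.012)
q=W[m][:,2];A=np.c_[a[m],b[m],np.ones(m.sum())]
print(m.sum(),np.linalg.lstsq(A,q,rcond=None)[0],[np.median(q[(a[m]>lo)&(a[m]<lo+.034)]).round(4) for lo in(-.068,-.034,0,.034)])
E
```

```text
186 [-0.0017869   0.01354457  0.04335169] [np.float64(0.0433), np.float64(0.0432), np.float64(0.0434), np.float64(0.0433)]
```

The top is level at 43.3 mm against 43 mm expected, so the stone is fully home.

```bash
python3 -c "
from plant import manip;print(manip.job_done())"
```

```text
the job is handed in; nothing more can be done
None
```

The stone was laid about 4 cm short of the recess, slid until it dropped in, and released; it lies level and white face up at full depth (top at 43.3 mm, 43 mm expected), and the job is handed in, though no verdict came back.

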